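Put the ball probes back on their own stands

TASK

The three black ball probes are all standing in the wrong stands. Swap them round so that the largest ball stands in the round stand with the widest base, the medium one in the middle-sized round stand and the smallest in the narrowest, each upright and flat in its recess; the empty square spare stand is there to park one on the way. Keep the probes upright, set them down gently and do not shift the jar, the tape roll or the ring gauge.

Things in the scene. Friction and masses are not known exactly. Their poses are not given: they have to be found in the camera images.
- large_probe_mid (a point): Large ball probe: black metal, loose, 136 mm tall, upright (z up its axis). Foot 50 mm across, 14 high; neck 22 across; ball 72 mm across, its bottom 20 mm above the underside; on top a straight round stem 24 mm across, 44 mm long (collar 32 across on its lowest 2 mm). Point: on the axis, 68 mm above the underside. About 0.4 kg. Starts in a stand not its own.
- medium_probe_mid (a point): Medium ball probe: black metal, loose, 120 mm tall, upright (z up its axis). Foot 50 mm across, 14 high; neck 22 across; ball 56 mm across, its bottom 20 mm above the underside; on top a straight round stem 24 mm across, 44 mm long (collar 32 across on its lowest 2 mm). Point: on the axis, 60 mm above the underside. About 0.3 kg. Starts in a stand not its own.
- small_probe_mid (a point): Small ball probe: black metal, loose, 106 mm tall, upright (z up its axis). Foot 50 mm across, 14 high; neck 22 across; ball 42 mm across, its bottom 20 mm above the underside; on top a straight round stem 24 mm across, 44 mm long (collar 32 across on its lowest 2 mm). Point: on the axis, 53 mm above the underside. About 0.22 kg. Starts in a stand not its own.
- wide_stand_seat (a point): The wide stand: fixed, aluminium, round base disc 148 mm across and 12 mm thick. In its middle the seat, same on all stands: round recess 70 mm across inside, flat floor 22 mm above the table, rim 6 mm high and 5 mm thick. Point: centre of the recess floor; z up.
- middle_stand_seat (a point): The middle stand: fixed, aluminium, round base disc 122 mm across and 12 mm thick. In its middle the seat, same on all stands: round recess 70 mm across inside, flat floor 22 mm above the table, rim 6 mm high and 5 mm thick. Point: centre of the recess floor; z up.
- narrow_stand_seat (a point): The narrow stand: fixed, aluminium, round base disc 96 mm across and 12 mm thick. In its middle the seat, same on all stands: round recess 70 mm across inside, flat floor 22 mm above the table, rim 6 mm high and 5 mm thick. Point: centre of the recess floor; z up.
- spare_stand_seat (a point): The spare stand: fixed, grey plastic, square base 100 x 100 mm, 12 mm thick; empty at the start. In its middle the seat, same on all stands: round recess 70 mm across inside, flat floor 22 mm above the table, rim 6 mm high and 5 mm thick. Point: centre of the recess floor; z up.
- jar_mid (a point): Bystander: small amber glass jar with white cap, 36 mm across, 55 mm high, loose. Point at its centre, half-way up.
- tape_mid (a point): Bystander: amber tape roll lying flat, 68 mm outside, 48 mm inside, 19 mm high, loose. Point at its centre, half-way up.
- gauge_mid (a point): Bystander: steel ring gauge lying flat, 60 mm outside, 36 mm inside, 14 mm high, loose. Point at its centre, half-way up.
Not all that is in view belongs to the job. Leave any red or turquoise look-alike of the part that bears narrow_stand_seat alone.

How it is judged:
By the outcome, as a careful person would: the job done as asked, in the order asked, and still so for the second after the job is handed in, with the robot touching nothing.
It also fails if it takes over 112 s, if anything falls off the work surface, if the arm or the gripper's body presses on something with over 40 N, if the wrist force passes 120 N, or if a joint passes its speed limit or range.

ROBOT

A 6-joint arm with a two-finger parallel gripper is mounted at the origin on the work surface. World frame = base frame: x ahead of the robot, y to its left, z up, the work surface at z = 0. Lengths are in m, angles in rad, forces in N, time in s.
With the tool pointing down it reaches from about 0.325 to 0.9 m from the base axis. Payload 3.5 kg.
Tool frame: the origin (TCP) lies at the very end of the fingers, on their centre line; the grasp point (between the pads) lies grip_point_offset behind it (grip_point_offset is the distance from the TCP to the grasp point, in m); z points along the fingers, y is the direction in which the jaws open and shut (so a half turn about z gives the same grasp; the last joint's range is limited). The gripper opens to 85 mm and grips with 20 to 120 N. Pads are 22 mm wide; open, the fingers measure 114 mm over their backs; the gripper's body (76 mm by 85 mm) begins 54 mm behind the grasp point. The pads swing forward as they close: fully open they stand 13 mm farther back than shut.
Start: joints at [-0.103, 0.276, -0.026, 1.268, 0, 1.467], TCP at [0.625, -0, 0.231] pointing down, gripper open.
Joint ranges: [-3.12, 3.12], [-0.85, 1.88], [-1.08, 1.24], [-1.95, 2.15], [-1.57, 1.53], [-3.14, 3.14]. Speed limits (rad/s): [2.57, 2.57, 3.14, 3.14, 3.14, 3.14].

INTERFACE

Orientations are given as a unit quaternion [w, x, y, z].
In Python, from cell import sense, capture, sign_off, grip_point_offset gives the robot as it stands.
- The arm moves only by the tool jog_arm, never from a script. Its argument "targets" is a list that holds one entry, the list of rows, each a list of 7 numbers: the shift along the tool's x, y, z in units of 0.2 m (1.0 is 0.2 m), then the turn, a rotation vector about the tool's x, y, z in units of 180 degrees (1.0 is 180 degrees), then the closure, from 0 (fully open) to 1 (shut). A call has exactly 8 rows; each row is the pose to reach, as a shift and turn from the pose commanded when the call began, along the tool's axes at that moment, turning the shorter way round; what a row does not reach only later rows make up. A row lasts 1/10 s, in which the tool goes at most 50 mm and 8.59 degrees, less where a joint would pass 70% of its speed; a pose out of reach is approached as far as the arm can. A call with a number of a shift or a turn outside -1 to 1 is refused whole. A call with a gripper value outside its range is refused whole. The fingers move at their own pace and stop on an object; "squeeze" is the grip in N (left out, the last holds). Time passes only in rows, so rows that repeat a pose let the fingers close, or fill a call up. It gives the time, the measured TCP pose, the force and the opening at its end, in the units of the state.
- sense(): the state, without advancing time (a new reading comes with each control period).
- capture(name): name is "scene" or "side" or "wrist"; returns a dict with "pixels" (480x640x3 uint8, red, green, blue), "fx", "fy", "cx", "cy" (pixels), "world_to_cam" (4x4, takes a point from world to camera coordinates); the wrist camera has in their place "mount" (4x4, takes a point from camera to tool coordinates, whose origin is the TCP and whose axes are the flange's). Camera axes: x right, y down, z forward; pixel columns grow to the right and rows downward; lengths in m; the calibration is good to about 2 mm. A picture is of the moment at which its call begins: read the wrist's pose just before it. There is no depth.
- sign_off(): hands the job in, once; it reports no verdict.
The state is a dict: "clock": time; "joint_positions": joint angles; "joint_vel": joint speeds; "effort": joint torques, N m; "ee_pos": TCP position; "tcp_rot": TCP orientation; "force": force on the tool from outside, world axes, zero at the start; "ft_torque": the same for the moment, N m; "opening": opening from 0.0 (shut) to 1.0 (fully open).
Only numpy, scipy, OpenCV 4.12 (cv2) and the standard library are available. Lean on these libraries where they do the work, as an engineer would, in place of code of your own. Each camera call takes 0.05 s, during which the arm holds its last target.

## Working session

There is one attempt and no reset: what is moved stays moved. The work goes in short steps, Python scripts to look and compute and a tool call to move; the robot and the scene stay as the last step left them, time stands still between calls to the robot, and variables do not carry over. Pictures are saved under pics/ and viewed, and the job is handed in when it is done.

Besides the shell and the picture viewer there is one more tool, called as name(argument=value, ...) on one line, values as JSON. jog_arm: Moves the arm, as the interface text tells. Its arguments: {"type":"object","properties":{"targets":{"type":"array","items":{"type":"array","items":{"type":"array","items":{"type":"number","minimum":-1,"maximum":1}}}},"squeeze":{"type":"number"}},"required":["targets"]}

```bash
ls; mkdir -p pics
cat > h.py <<'E'
import numpy as np, cv2, json
from cell import sense, capture, sign_off, grip_point_offset
def snap(n,f):
    s=sense(); c=capture(n); cv2.imwrite('pics/'+f+'.png',c['pixels'][:,:,::-1])
    K=np.array([[c['fx'],0,c['cx']],[0,c['fy'],c['cy']],[0,0,1.]])
    if 'world_to_cam' in c: T=np.array(c['world_to_cam'])
    else:
        w,x,y,z=s['tcp_rot']
        from scipy.spatial.transform import Rotation as R
        M=np.eye(4);M[:3,:3]=R.from_quat([x,y,z,w]).as_matrix();M[:3,3]=s['ee_pos']
        T=np.linalg.inv(M@np.array(c['mount']))
    np.savez('pics/'+f+'.npz',K=K,T=T); return c
def load(f):
    d=np.load('pics/'+f+'.npz'); return d['K'],d['T']
def onplane(f,u,v,z):
    K,T=load(f); d=np.linalg.inv(K)@[u,v,1]; R=T[:3,:3]; o=-R.T@T[:3,3]; d=R.T@d
    return o+d*(z-o[2])/d[2]
def proj(f,p):
    K,T=load(f); q=K@(T[:3,:3]@np.array(p)+T[:3,3]); return q[:2]/q[2]
def tri(obs):
    A=[]
    for f,u,v in obs:
        K,T=load(f); P=K@T[:3]; A+= [u*P[2]-P[0], v*P[2]-P[1]]
    X=np.linalg.svd(np.array(A))[2][-1]; return X[:3]/X[3]
E
python3 - <<'E'
from h import *
for n in ['scene','side','wrist']:
    c=snap(n,n+'0'); K,T=load(n+'0'); print(n,K[0,0],K[0,2],K[1,2],(-T[:3,:3].T@T[:3,3]).round(3))
s=sense(); print({k:np.round(v,3).tolist() for k,v in s.items()}, grip_point_offset)
E
```

```text
pics
scene 542.5237826029544 314.0224035243469 238.3315767684245 [ 1.233 -0.105  0.76 ]
side 624.111877067751 319.9821380546992 231.7659520071898 [ 0.134 -0.842  0.811]
wrist 384.95822345035515 318.7492694713288 239.7544996422271 [0.624 0.068 0.374]
{'clock': 0.15, 'joint_positions': [-0.103, 0.277, -0.028, 1.268, -0.0, 1.467], 'joint_vel': [-0.0, -0.002, 0.004, -0.0, -0.002, -0.0], 'effort': [0.001, -44.606, 29.564, 0.01, -0.0, -0.0], 'ee_pos': [0.624, 0.0, 0.23], 'tcp_rot': [-0.001, 0.707, 0.707, -0.001], 'force': [-0.035, -0.251, 0.063], 'ft_torque': [-0.003, 0.022, 0.017], 'opening': 1.002} 0.0187
```

View pics/scene0.png

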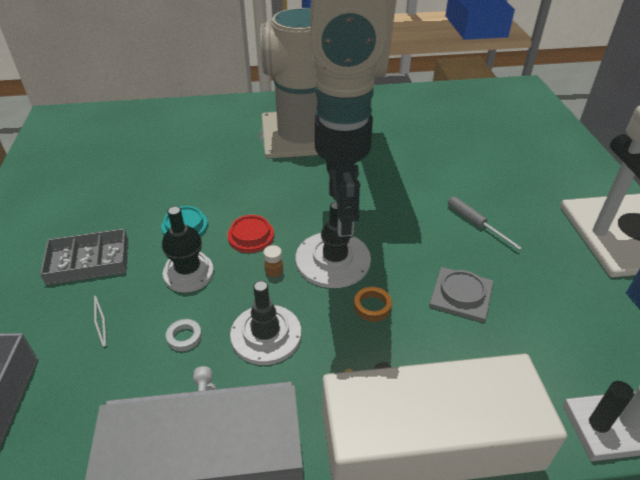

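View pics/side0.png

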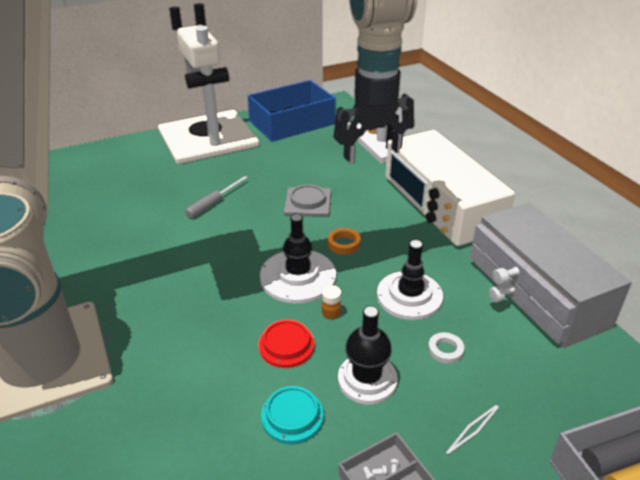

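View pics/wrist0.png

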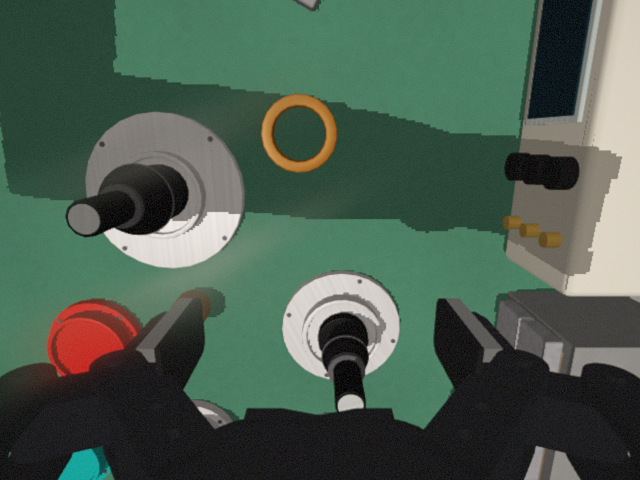

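Scene: medium probe stands in the wide stand (~333,255), small in the middle one (~265,330), large in the narrow one (~187,268), and the spare is at ~(462,290). I'll zoom in for exact pixels.

Run:
```python
import cv2,numpy as np
def grid(f,x,y,w,h,k):
    im=cv2.imread(f'pics/{f}.png')[y:y+h,x:x+w]; im=cv2.resize(im,None,fx=k,fy=k,interpolation=cv2.INTER_CUBIC)
    im=cv2.convertScaleAbs(im,alpha=1.0,beta=20)
    for g in range((x+19)//20*20,x+w,20): cv2.line(im,((g-x)*k,0),((g-x)*k,6),(0,255,255),1);cv2.putText(im,str(g),((g-x)*k,16),0,.35,(0,255,255),1)
    for g in range((y+19)//20*20,y+h,20): cv2.line(im,(0,(g-y)*k),(6,(g-y)*k),(0,255,255),1);cv2.putText(im,str(g),(8,(g-y)*k+4),0,.35,(0,255,255),1)
    return im
cv2.imwrite('pics/sc.png',grid('scene0',150,200,250,170,3))
cv2.imwrite('pics/sd.png',grid('side0',250,180,210,230,3)[:600] if 0 else cv2.resize(grid('side0',255,180,200,230,3),None,fx=.86,fy=.86))
```

```text
(no output)
```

View pics/sc.png

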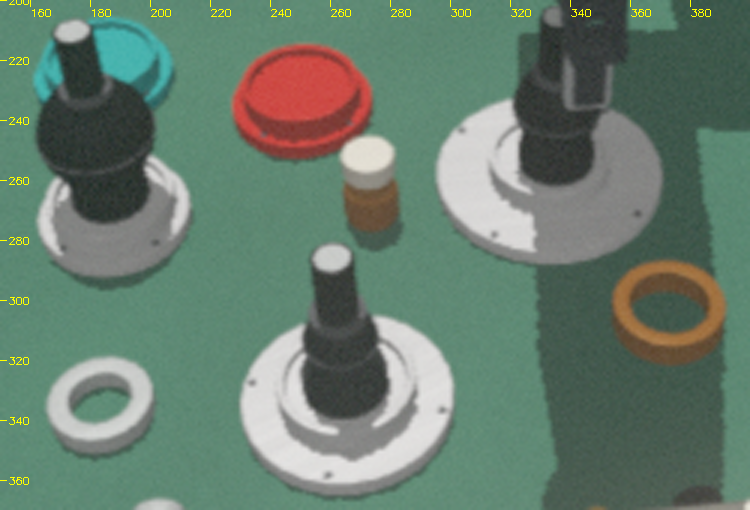

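View pics/sd.png

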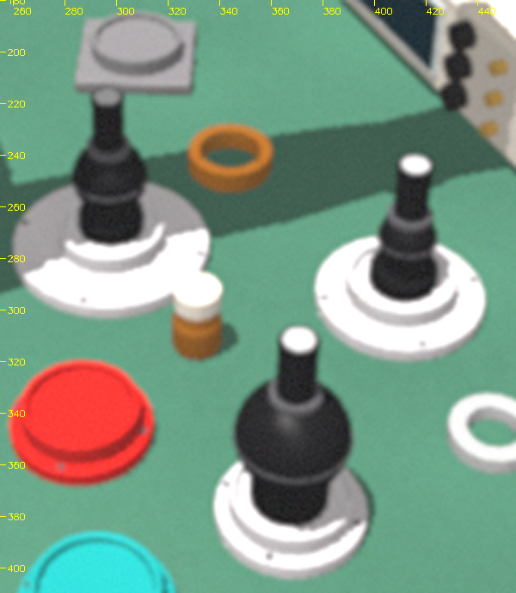

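Run:
```python
from h import *
from scipy.optimize import least_squares
S=lambda a,b:(150+a/3,200+b/3); D=lambda a,b:(255+a/2.58,180+b/2.58)
for n,s,d in [('large',(72,32),(299,340)),('small',(332,258),(415,165)),('medium',(553,16),(107,97))]:
    X=tri([('scene0',*S(*s)),('side0',*D(*d))]); print(n,X.round(4), [ (proj(f,X)-p).round(1).tolist() for f,p in [('scene0',S(*s)),('side0',D(*d))]])
def circ(f,pts,z,r=None):
    P=np.array([onplane(f,*p,z)[:2] for p in pts])
    q=least_squares(lambda q:np.hypot(*(P-q[:2]).T)-q[2],[*P.mean(0),.05]).x
    return q.round(4)
print('wide wrist',circ('wrist0',[(86,180),(105,132),(160,112),(210,135),(244,200),(225,247),(172,267)],.012))
print('mid wrist',circ('wrist0',[(283,325),(300,288),(342,271),(385,290),(400,325),(385,362)],.012))
print('mid scene',circ('scene0',[S(*p) for p in [(241,400),(262,350),(300,322),(395,318),(440,355),(453,395)]],.012))
print('wide scene',circ('scene0',[S(*p) for p in [(437,170),(462,125),(500,102),(662,180),(640,136),(655,205)]],.012))
print('narrow scene rim',circ('scene0',[S(*p) for p in [(38,215),(46,187),(190,200),(180,178),(185,225),(165,255),(105,277),(50,248)]],.012))
print('mid side',circ('side0',[D(*p) for p in [(315,285),(330,258),(360,238),(470,255),(485,290),(475,320)]],.012))
print('narrow side',circ('side0',[D(*p) for p in [(215,500),(228,475),(355,462),(370,505),(355,540)]],.012))
print('wide side',circ('side0',[D(*p) for p in [(14,240),(40,200),(75,185),(150,185),(195,210),(210,240),(200,270)]],.012))
```

```text
large [ 0.4794 -0.2685  0.1564] [[-0.3, 0.3], [-0.3, -0.3]]
small [ 0.648  -0.1268  0.1265] [[-0.3, 0.3], [-0.2, -0.2]]
medium [0.4804 0.015  0.1415] [[0.1, -0.1], [0.1, 0.1]]
wide wrist [0.478  0.0142 0.0736]
mid wrist [ 0.6468 -0.1248  0.0612]
mid scene [ 0.6463 -0.1264  0.0604]
wide scene [0.483  0.0134 0.0735]
narrow scene rim [ 0.4866 -0.2672  0.0501]
mid side [ 0.6506 -0.1255  0.0607]
narrow side [ 0.4863 -0.2657  0.0483]
wide side [0.4774 0.0091 0.074 ]
```

Run:
```python
import cv2
im=cv2.imread('pics/scene0.png')[255:330,420:505];cv2.imwrite('pics/sp1.png',cv2.resize(im,None,fx=7,fy=7,interpolation=2))
im=cv2.imread('pics/side0.png')[180:220,275:340];cv2.imwrite('pics/sp2.png',cv2.resize(im,None,fx=10,fy=10,interpolation=2))
```

```text
(no output)
```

View pics/sp1.png

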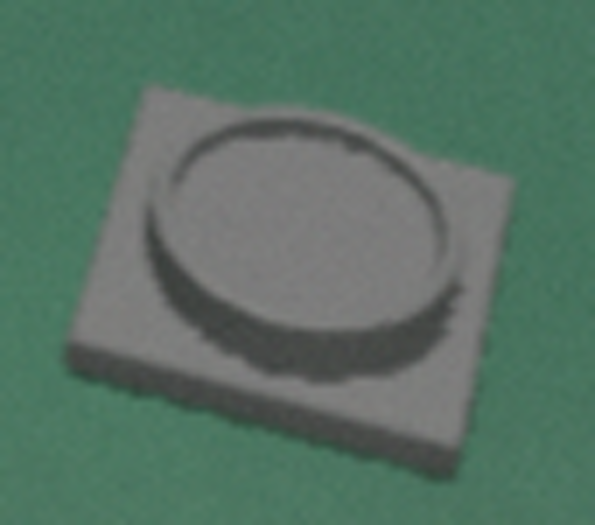

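View pics/sp2.png

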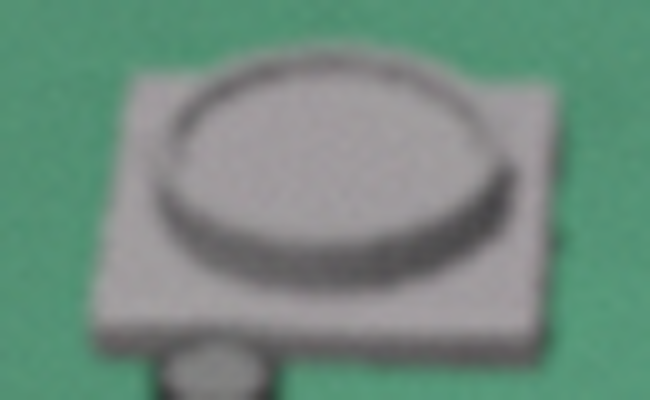

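Run:
```python
from h import *
a=[(148,88),(515,178),(458,445),(70,345)]; b=[(132,78),(558,92),(535,325),(98,322)]
A=[(420+x/7,255+y/7) for x,y in a]; B=[(275+x/10,180+y/10) for x,y in b]
P=[onplane('scene0',*p,.012) for p in A]; Q=[onplane('side0',*p,.012) for p in B]
print(np.mean(P,0).round(4),np.mean(Q,0).round(4)); print(np.round(P,3).tolist(),np.round(Q,3).tolist())
# order match scene corners -> side corners by nearest
for i,p in enumerate(P):
    j=int(np.argmin([np.linalg.norm(p-q) for q in Q])); print(tri([('scene0',*A[i]),('side0',*B[j])]).round(4))
from scipy.optimize import least_squares
def circ(f,pts,z):
    P=np.array([onplane(f,*p,z)[:2] for p in pts]); return least_squares(lambda q:np.hypot(*(P-q[:2]).T)-q[2],[*P.mean(0),.05]).x.round(4)
print(circ('scene0',[(420+x/7,255+y/7) for x,y in [(152,215),(175,155),(290,108),(400,150),(462,245),(320,328),(220,298),(400,322)]],.028))
```

```text
[0.6017 0.2369 0.012 ] [0.5976 0.232  0.012 ]
[[0.536, 0.216, 0.012], [0.581, 0.304, 0.012], [0.667, 0.257, 0.012], [0.623, 0.17, 0.012]] [[0.576, 0.298, 0.012], [0.664, 0.251, 0.012], [0.619, 0.169, 0.012], [0.532, 0.211, 0.012]]
[0.5337 0.2169 0.0082]
[0.5783 0.305  0.008 ]
[0.6658 0.2573 0.0087]
[0.6204 0.1716 0.0093]
[0.6016 0.2367 0.0387]
```

Run:
```python
from h import *
print('medium',onplane('wrist0',83,218,.142).round(4),'small',onplane('wrist0',350,402,.128).round(4))
print([onplane(f,*p,.142).round(4).tolist() for f,p in [('scene0',(334.3,205.3)),('side0',(296.5,217.6))]])
print([onplane(f,*p,.128).round(4).tolist() for f,p in [('scene0',(260.7,286)),('side0',(415.9,244))]])
print([onplane(f,*p,.158).round(4).tolist() for f,p in [('scene0',(174,210.7)),('side0',(370.9,311.8))]])
print('tape', onplane('wrist0',299,133,.019).round(3),'jar',onplane('scene0',272.7,252,.055).round(3),'gauge',onplane('scene0',183,332,.014).round(3))
```

```text
medium [0.4787 0.0191 0.142 ] small [ 0.6468 -0.1242  0.128 ]
[[0.4812, 0.0147, 0.142], [0.4802, 0.0146, 0.142]]
[[0.6487, -0.1262, 0.128], [0.647, -0.1292, 0.128]]
[[0.4806, -0.2676, 0.158], [0.4787, -0.2706, 0.158]]
tape [0.606 0.07  0.019] jar [ 0.498 -0.103  0.055] gauge [ 0.634 -0.267  0.014]
```

jog_arm(targets=[[[0.02,-0.15,0,0,0,0,0],[0.04,-0.3,0,0,0,0,0],[0.06,-0.45,0,0,0,0,0],[0.08,-0.6,0,0,0,0,0],[0.08,-0.68,0,0,0,0,0],[0.08,-0.725,0,0,0,0,0],[0.08,-0.725,0,0,0,0,0],[0.08,-0.725,0,0,0,0,0]]], squeeze=50)

```text
clock: 0.95
ee_pos: [0.4808, 0.0158, 0.2315]
tcp_rot: [0.0, 0.707, 0.707, 0.0]
force: [0.9, -1.0, -0.2]
opening: 1.002
```

Run:
```python
from h import *
snap('wrist','w1');s=sense();print(s['ee_pos'],s['tcp_rot'])
for p in [(.48,.016,.142),(.479,.0125,.022)]: print(proj('w1',p))
```

```text
[0.48103374 0.01583234 0.2314276 ] [3.61857671e-04 7.07170080e-01 7.07043318e-01 3.04694008e-04]
[317.96506001 246.63203155]
[317.01677266 214.23332105]
```

View pics/w1.png

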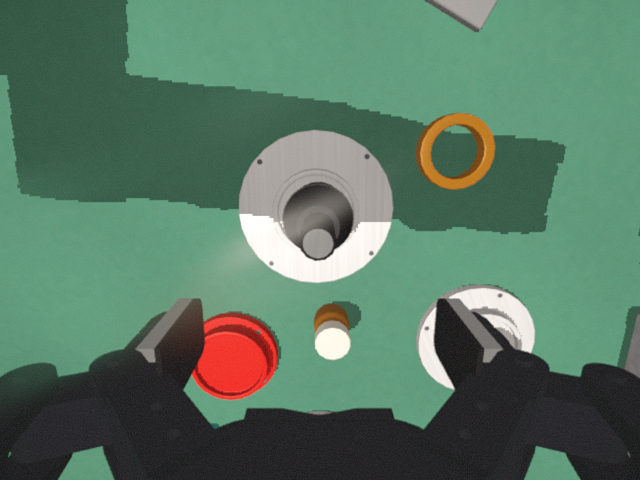

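Stem top is at (318,243), wide disc centre at (316,206), both within about 2 mm of my estimates. Descending to grasp.

jog_arm(targets=[[[0.005,0,0.12,0,0,0,0],[0.005,0,0.26,0,0,0,0],[0.005,0,0.4,0,0,0,0],[0.005,0,0.52,0,0,0,0],[0.005,0,0.6,0,0,0,0],[0.005,0,0.64,0,0,0,0],[0.005,0,0.64,0,0,0,0],[0.005,0,0.64,0,0,0,0]]])

```text
clock: 1.8
ee_pos: [0.481, 0.0169, 0.1039]
tcp_rot: [0.0, 0.707, 0.707, 0.0]
force: [-0.2, 0.8, -0.5]
opening: 1.001
```

jog_arm(targets=[[[0,0,0,0,0,0,0.4],[0,0,0,0,0,0,0.6],[0,0,0,0,0,0,0.8],[0,0,0,0,0,0,1],[0,0,0,0,0,0,1],[0,0,0,0,0,0,1],[0,0,0,0,0,0,1],[0,0,0,0,0,0,1]]])

```text
clock: 2.6
ee_pos: [0.4804, 0.017, 0.1038]
tcp_rot: [0.0, 0.707, 0.707, 0.0]
force: [-0.4, -0.1, 5.5]
opening: 0.271
```

Run:
```python
from h import *
print('wide',onplane('w1',316,206,.012),'top',onplane('w1',318,243,.142), 'tape',onplane('w1',456,151,.019))
s=sense(); print(s['ee_pos'],s['force'],s['opening'])
snap('side','s2')
cv2.imwrite('pics/s2c.png',cv2.resize(cv2.imread('pics/s2.png')[130:330,220:480],None,fx=3,fy=3))
```

```text
wide [0.47801238 0.0184751  0.012     ] top [0.48002648 0.01837657 0.142     ] tape [0.60446406 0.06974259 0.019     ]
[0.48038715 0.01696044 0.10382889] [-0.44511592 -0.11037215  5.4858915 ] 0.2706269801894926
```

View pics/s2c.png

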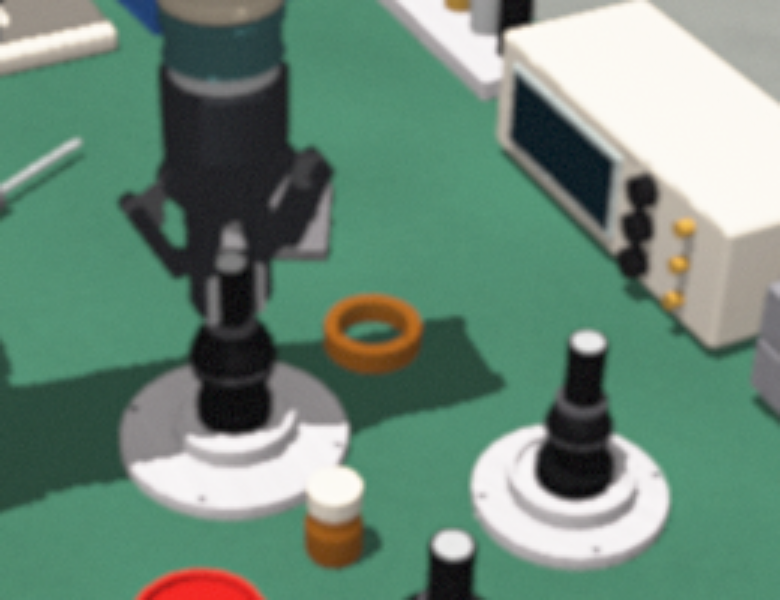

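Side view: jaws hold the medium stem at about (233,285) in the crop and the bystanders are untouched. Lifting.

jog_arm(targets=[[[0,0,-0.03,0,0,0,1],[0,0,-0.1,0,0,0,1],[0,0,-0.2,0,0,0,1],[0,0,-0.32,0,0,0,1],[0,0,-0.44,0,0,0,1],[0,0,-0.54,0,0,0,1],[0,0,-0.59,0,0,0,1],[0,0,-0.6,0,0,0,1]]])

```text
clock: 3.45
ee_pos: [0.4803, 0.017, 0.2239]
tcp_rot: [0.0, 0.707, 0.707, 0.0]
force: [0.8, -1.1, -3.7]
opening: 0.268
```

jog_arm(targets=[[[0.03,0.015,0,0,0,0,1],[0.11,0.06,0,0,0,0,1],[0.22,0.12,0,0,0,0,1],[0.36,0.2,0,0,0,0,1],[0.5,0.28,0,0,0,0,1],[0.61,0.34,0,0,0,0,1],[0.68,0.375,0,0,0,0,1],[0.7,0.385,0,0,0,0,1]]])

```text
clock: 4.25
ee_pos: [0.5567, 0.1583, 0.2217]
tcp_rot: [-0.001, 0.706, 0.708, -0.001]
force: [0.6, -0.4, -2.9]
opening: 0.269
```

jog_arm(targets=[[[0.03,0.015,0,0,0,0,1],[0.1,0.055,0,0,0,0,1],[0.2,0.11,0,0,0,0,1],[0.3,0.16,0,0,0,0,1],[0.37,0.2,0,0,0,0,1],[0.395,0.213,0,0,0,0,1],[0.395,0.213,0,0,0,0,1],[0.395,0.213,0,0,0,0,1]]])

```text
clock: 5.05
ee_pos: [0.5992, 0.2354, 0.2231]
tcp_rot: [-0.0, 0.707, 0.707, -0.001]
force: [-0.1, -0.2, -3.0]
opening: 0.261
```

Run:
```python
from h import *
s=sense(); print(s['ee_pos'],s['force'],s['opening'])
snap('side','s3');snap('scene','c3');snap('wrist','w3')
cv2.imwrite('pics/s3c.png',np.hstack([cv2.resize(cv2.imread('pics/s3.png')[60:260,230:400],None,fx=2.3,fy=2.3),cv2.resize(cv2.imread('pics/c3.png')[140:340,370:540],None,fx=2.3,fy=2.3)]))
```

```text
[0.59917182 0.23539632 0.22313213] [-0.13698891 -0.20433412 -3.01680425] 0.2605857611620823
```

View pics/s3c.png

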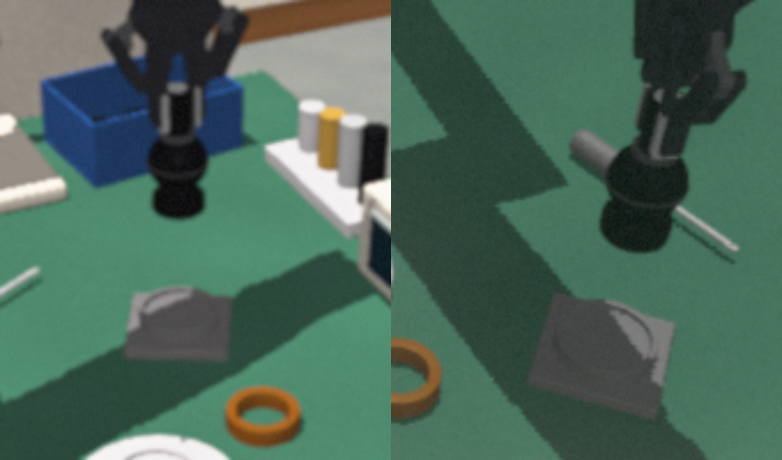

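View pics/w3.png

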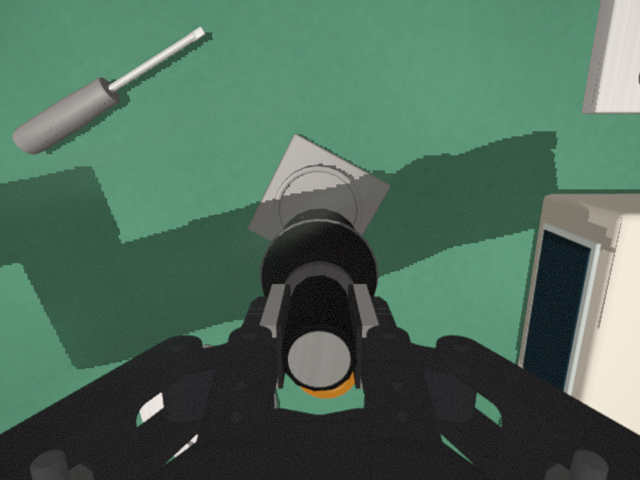

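Run:
```python
from h import *
for y in(.232,.236,.240): print(proj('w3',(.6,y+.04,.028)),proj('w3',(.6-.04,y,.028)),proj('w3',(.64,y,.028)))
print([onplane('w3',*p,.012).round(4).tolist() for p in [(297,134),(389,184),(249,228)]])
```

```text
[320.28160871 172.15529375] [275.75374141 217.28857578] [364.89163411 217.13817199]
[320.27792277 167.49333886] [275.61418912 212.90738817] [365.02432399 212.75544927]
[320.27421352 162.80191712] [275.47378189 208.49936003] [365.15782698 208.34587   ]
[[0.5794, 0.3041, 0.012], [0.6632, 0.2596, 0.012], [0.5325, 0.2183, 0.012]]
```

jog_arm(targets=[[[0.01,0,0.06,0,0,0,1],[0.01,0,0.16,0,0,0,1],[0.01,0,0.28,0,0,0,1],[0.01,0,0.4,0,0,0,1],[0.01,0,0.49,0,0,0,1],[0.01,0,0.545,0,0,0,1],[0.01,0,0.57,0,0,0,1],[0.01,0,0.58,0,0,0,1]]])

```text
clock: 6.0
ee_pos: [0.5995, 0.2379, 0.1069]
tcp_rot: [-0.0, 0.707, 0.707, -0.0]
force: [-0.2, -1.0, -3.0]
opening: 0.268
```

jog_arm(targets=[[[0,0,0.0025,0,0,0,1],[0,0,0.005,0,0,0,1],[0,0,0.0075,0,0,0,1],[0,0,0.01,0,0,0,1],[0,0,0.0125,0,0,0,1],[0,0,0.015,0,0,0,1],[0,0,0.015,0,0,0,1],[0,0,0.015,0,0,0,1]]])

```text
clock: 6.8
ee_pos: [0.5996, 0.238, 0.1043]
tcp_rot: [-0.0, 0.707, 0.707, -0.0]
force: [0.1, -0.5, -3.4]
opening: 0.266
```

jog_arm(targets=[[[0,0,0.002,0,0,0,1],[0,0,0.004,0,0,0,1],[0,0,0.006,0,0,0,1],[0,0,0.008,0,0,0,1],[0,0,0.01,0,0,0,1],[0,0,0.01,0,0,0,1],[0,0,0.01,0,0,0,1],[0,0,0.01,0,0,0,1]]])

```text
clock: 7.6
ee_pos: [0.5998, 0.2381, 0.1039]
tcp_rot: [0.0, 0.707, 0.707, 0.0]
force: [-2.5, -1.8, 6.2]
opening: 0.268
```

Contact. Release and rise.

jog_arm(targets=[[[0,0,0,0,0,0,0.6],[0,0,0,0,0,0,0.4],[0,0,0,0,0,0,0.2],[0,0,0,0,0,0,0],[0,0,0,0,0,0,0],[0,0,-0.05,0,0,0,0],[0,0,-0.2,0,0,0,0],[0,0,-0.4,0,0,0,0]]])

```text
clock: 8.4
ee_pos: [0.5978, 0.2375, 0.1812]
tcp_rot: [-0.001, 0.707, 0.707, -0.002]
force: [0.6, 0.1, -0.6]
opening: 0.997
```

Run:
```python
from h import *
s=sense(); print(s['ee_pos'],s['force'],s['opening'],s['joint_positions'])
snap('side','s4');snap('scene','c4')
cv2.imwrite('pics/s4c.png',np.hstack([cv2.resize(cv2.imread('pics/s4.png')[60:260,230:400],None,fx=2.3,fy=2.3),cv2.resize(cv2.imread('pics/c4.png')[140:340,370:540],None,fx=2.3,fy=2.3)]))
```

```text
[0.59776838 0.2374587  0.18124985] [ 0.55756422  0.10850808 -0.60991504] 0.997396439029781 [ 2.77673552e-01  3.39968054e-01 -4.76147195e-02  1.18832378e+00
  1.13952914e-05  1.84846585e+00]
```

View pics/s4c.png

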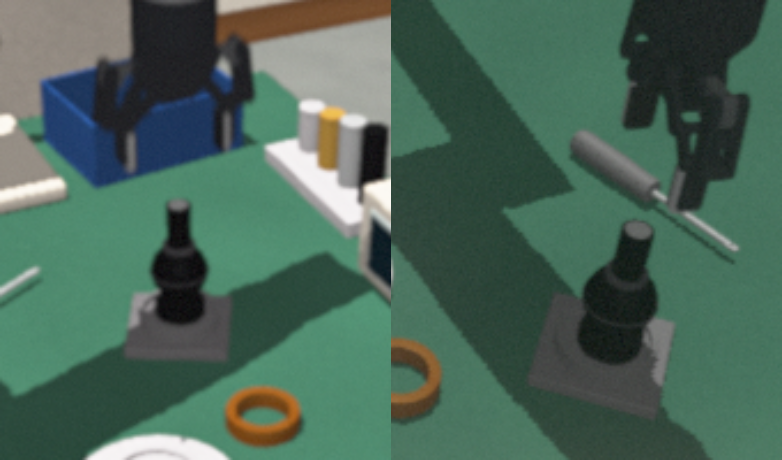

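Medium stands upright and flat in the spare stand (side crop 180,315). Next: over to the large probe.

jog_arm(targets=[[[-0.06,-0.02,-0.1,0,0,0,0],[-0.22,-0.06,-0.2,0,0,0,0],[-0.4,-0.1,-0.29,0,0,0,0],[-0.6,-0.15,-0.29,0,0,0,0],[-0.8,-0.2,-0.29,0,0,0,0],[-0.95,-0.23,-0.29,0,0,0,0],[-0.98,-0.23,-0.29,0,0,0,0],[-0.98,-0.23,-0.29,0,0,0,0]]])

```text
clock: 9.3
ee_pos: [0.5537, 0.0412, 0.2407]
tcp_rot: [0.0, 0.708, 0.706, 0.0]
force: [0.3, 0.3, -0.4]
opening: 0.999
```

jog_arm(targets=[[[-0.06,-0.02,0,0,0,0,0],[-0.2,-0.06,0,0,0,0,0],[-0.4,-0.1,0,0,0,0,0],[-0.6,-0.15,0,0,0,0,0],[-0.8,-0.2,0,0,0,0,0],[-0.95,-0.23,0,0,0,0,0],[-0.98,-0.23,0,0,0,0,0],[-0.98,-0.23,0,0,0,0,0]]])

```text
clock: 10.1
ee_pos: [0.5078, -0.1543, 0.2402]
tcp_rot: [-0.0, 0.707, 0.707, 0.0]
force: [0.2, 1.5, -0.7]
opening: 1.002
```

jog_arm(targets=[[[-0.06,-0.02,0,0,0,0,0],[-0.2,-0.06,0,0,0,0,0],[-0.35,-0.1,0,0,0,0,0],[-0.5,-0.13,0,0,0,0,0],[-0.55,-0.14,0,0,0,0,0],[-0.565,-0.14,0,0,0,0,0],[-0.565,-0.14,0,0,0,0,0],[-0.565,-0.14,0,0,0,0,0]]])

```text
clock: 10.9
ee_pos: [0.4798, -0.2658, 0.2402]
tcp_rot: [-0.0, 0.707, 0.708, 0.0]
force: [-0.0, -0.2, 0.4]
opening: 1.004
```

Run:
```python
from h import *
snap('wrist','w5');s=sense();print(s['ee_pos'],s['tcp_rot'])
for p in [(.48,-.268,.158),(.4865,-.2665,.012)]: print(proj('w5',p))
```

```text
[ 0.4798124  -0.26581553  0.24027231] [-2.31967690e-04  7.06542757e-01  7.07670301e-01  1.55021452e-04]
[319.80329657 253.72851131]
[326.09565225 207.96128501]
```

View pics/w5.png

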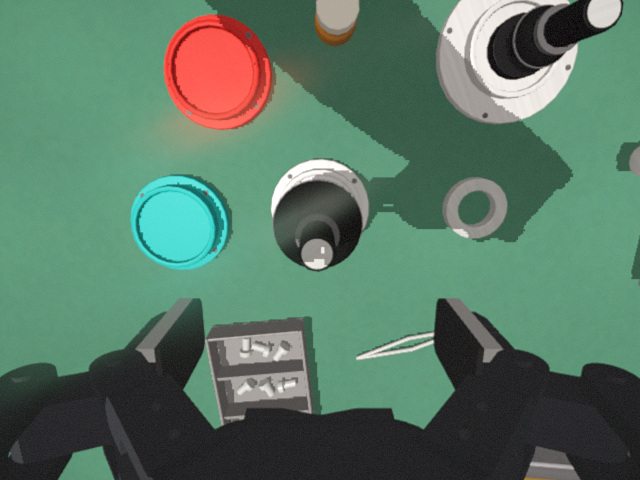

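Large stem top at (317,253), within 2 mm of the estimate. The narrow disc spans columns 271–369, centre about (320,207). Descend and grasp.

jog_arm(targets=[[[0,-0.005,0.12,0,0,0,0],[0,-0.005,0.26,0,0,0,0],[0,-0.005,0.4,0,0,0,0],[0,-0.005,0.5,0,0,0,0],[0,-0.005,0.56,0,0,0,0],[0,-0.005,0.595,0,0,0,0],[0,-0.005,0.595,0,0,0,0],[0,-0.005,0.595,0,0,0,0]]])

```text
clock: 11.75
ee_pos: [0.4794, -0.2673, 0.1223]
tcp_rot: [0.001, 0.707, 0.707, 0.0]
force: [0.5, -0.2, 0.9]
opening: 1.003
```

jog_arm(targets=[[[0,0,0,0,0,0,0.4],[0,0,0,0,0,0,0.6],[0,0,0,0,0,0,0.8],[0,0,0,0,0,0,1],[0,0,0,0,0,0,1],[0,0,0,0,0,0,1],[0,0,0,0,0,0,1],[0,0,0,0,0,0,1]]], squeeze=60)

```text
clock: 12.55
ee_pos: [0.4787, -0.2673, 0.1218]
tcp_rot: [0.0, 0.707, 0.707, -0.0]
force: [-1.1, -0.1, 5.1]
opening: 0.264
```

jog_arm(targets=[[[0,0,-0.03,0,0,0,1],[0,0,-0.1,0,0,0,1],[0,0,-0.2,0,0,0,1],[0,0,-0.32,0,0,0,1],[0,0,-0.44,0,0,0,1],[0,0,-0.54,0,0,0,1],[0,0,-0.59,0,0,0,1],[0,0,-0.6,0,0,0,1]]])

```text
clock: 13.35
ee_pos: [0.4792, -0.2674, 0.2427]
tcp_rot: [0.001, 0.707, 0.707, 0.0]
force: [0.7, 0.6, -4.4]
opening: 0.265
```

Run:
```python
from h import *
s=sense(); print(s['ee_pos'],s['force'],s['opening'])
snap('side','s6');snap('scene','c6')
cv2.imwrite('pics/s6c.png',np.hstack([cv2.resize(cv2.imread('pics/s6.png')[200:430,280:450],None,fx=2.3,fy=2.3),cv2.resize(cv2.imread('pics/c6.png')[120:350,100:290],None,fx=2.3,fy=2.3)]))
```

```text
[ 0.47920319 -0.26737314  0.2427108 ] [ 0.68609348  0.62866548 -4.3768331 ] 0.2652896836376514
```

View pics/s6c.png

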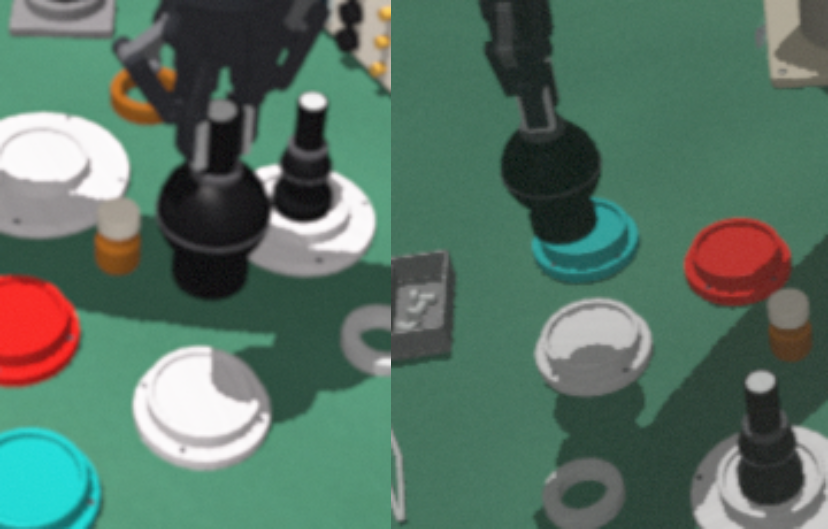

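```bash
python3 - <<'E'
from h import *
from scipy.optimize import least_squares
def circ(f,pts,z,r):
    P=np.array([onplane(f,*p,z)[:2] for p in pts]); o=least_squares(lambda q:np.hypot(*(P-q[:2]).T)-r,P.mean(0)); return o.x.round(4),(o.fun*1000).round(1)
sd=lambda x,y:(280+x/2.3,200+y/2.3); sc=lambda x,y:(100+(x-391)/2.3,120+y/2.3)
print('narrow side',circ('s6',[sd(*p) for p in [(133,405),(145,375),(271,405),(262,380),(140,425),(265,425)]],.012,.048))
print('narrow scene',circ('c6',[sc(*p) for p in [(535,350),(543,325),(652,345),(645,325)]],.012,.048))
print('narrow wrist',circ('w5',[(272,205),(280,182),(300,164),(320,158),(345,165),(362,183),(369,205)],.012,.048))
E
python3 - <<'E'
import cv2
for f,x,y in [('s6',250,225),('c6',285,190)]:
    cv2.imwrite(f'pics/{f}w.png',cv2.resize(cv2.imread(f'pics/{f}.png')[y:y+100,x:x+120],None,fx=5,fy=5,interpolation=2))
E
```

```text
narrow side (array([ 0.4818, -0.2688]), array([ 0.8, -1. ,  0.5,  0.8,  0.4, -1.1]))
narrow scene (array([ 0.4796, -0.2682]), array([-1. ,  2.1,  2.7, -2. ]))
narrow wrist (array([ 0.4812, -0.2676]), array([-0.3, -0.8, -0.3,  1. ,  0.3, -0.8, -0.6]))
```

View pics/s6w.png

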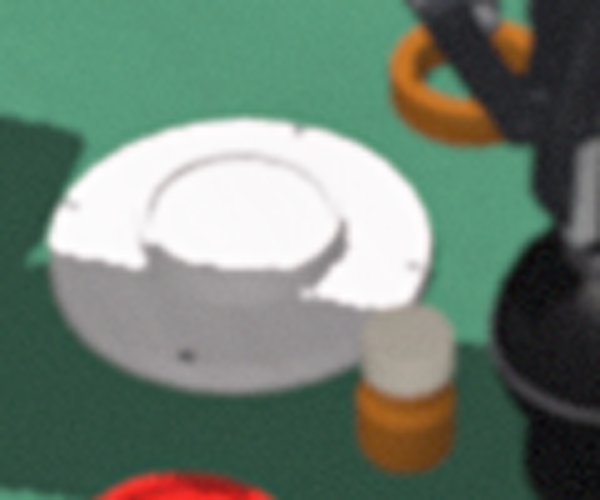

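View pics/c6w.png

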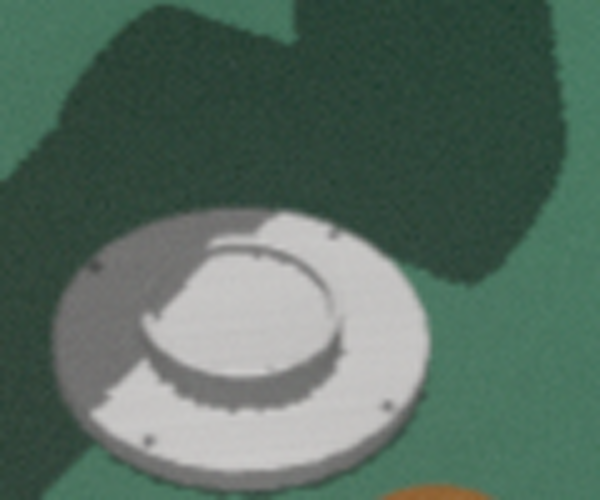

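Narrow stand is now well fixed at about (.481,-.268). Fitting the wide disc, with its left, top and right edges clear in both crops.

Run:
```python
from h import *
from scipy.optimize import least_squares
def circ(f,pts,z,r):
    P=np.array([onplane(f,*p,z)[:2] for p in pts]); o=least_squares(lambda q:np.hypot(*(P-q[:2]).T)-r,P.mean(0)); return o.x.round(4),(o.fun*1000).round(1)
sd=lambda x,y:(250+x/5,225+y/5); sc=lambda x,y:(285+x/5,190+y/5)
print(circ('s6',[sd(*p) for p in [(49,240),(85,172),(150,132),(240,118),(330,133),(405,183),(432,240)]],.012,.074))
print(circ('c6',[sc(*p) for p in [(53,335),(75,275),(140,228),(240,207),(340,230),(405,283),(430,345),(240,470)]],.012,.074))
print(circ('w1',[(239,205),(260,154),(317,130),(370,152),(393,206),(375,255),(316,282),(260,258)],.012,.074))
```

```text
(array([0.4782, 0.0127]), array([-0.4,  0. ,  1.2,  0. , -0.7, -0.9,  1.5]))
(array([0.4809, 0.0144]), array([-0.5, -0.2, -0.7,  0.5, -0.5, -1.4,  0.5, -1.2]))
(array([0.4781, 0.0145]), array([-0.4, -0.5, -0.3, -0.4, -0.5, -0.4, -0.5, -0.5]))
```

jog_arm(targets=[[[0.03,0,0,0,0,0,1],[0.11,0,0,0,0,0,1],[0.22,0,0,0,0,0,1],[0.36,0,0,0,0,0,1],[0.5,0,0,0,0,0,1],[0.61,0,0,0,0,0,1],[0.68,0,0,0,0,0,1],[0.7,0,0,0,0,0,1]]])

```text
clock: 14.25
ee_pos: [0.4778, -0.1249, 0.2407]
tcp_rot: [-0.001, 0.706, 0.708, -0.0]
force: [-0.6, -0.3, -4.4]
opening: 0.268
```

jog_arm(targets=[[[0.03,0,0,0,0,0,1],[0.11,0,0,0,0,0,1],[0.24,0,0,0,0,0,1],[0.4,0,0,0,0,0,1],[0.54,0,0,0,0,0,1],[0.65,0,0,0,0,0,1],[0.7,0,0,0,0,0,1],[0.71,0,0,0,0,0,1]]])

```text
clock: 15.05
ee_pos: [0.4788, 0.0153, 0.2413]
tcp_rot: [0.0, 0.707, 0.707, -0.0]
force: [-0.4, 0.1, -4.8]
opening: 0.265
```

jog_arm(targets=[[[0,0,0.06,0,0,0,1],[0,0,0.16,0,0,0,1],[0,0,0.28,0,0,0,1],[0,0,0.4,0,0,0,1],[0,0,0.49,0,0,0,1],[0,0,0.545,0,0,0,1],[0,0,0.57,0,0,0,1],[0,0,0.58,0,0,0,1]]])

```text
clock: 15.85
ee_pos: [0.4786, 0.0144, 0.1249]
tcp_rot: [-0.0, 0.707, 0.707, -0.0]
force: [-0.0, 0.1, -4.4]
opening: 0.264
```

jog_arm(targets=[[[0,0,0.003,0,0,0,1],[0,0,0.006,0,0,0,1],[0,0,0.009,0,0,0,1],[0,0,0.012,0,0,0,1],[0,0,0.014,0,0,0,1],[0,0,0.016,0,0,0,1],[0,0,0.018,0,0,0,1],[0,0,0.018,0,0,0,1]]])

```text
clock: 16.65
ee_pos: [0.4786, 0.015, 0.1218]
tcp_rot: [0.0, 0.707, 0.707, 0.0]
force: [0.7, 0.1, -3.2]
opening: 0.265
```

jog_arm(targets=[[[0,0,0.001,0,0,0,1],[0,0,0.002,0,0,0,1],[0,0,0.003,0,0,0,1],[0,0,0.004,0,0,0,1],[0,0,0.005,0,0,0,1],[0,0,0.005,0,0,0,1],[0,0,0.005,0,0,0,1],[0,0,0.005,0,0,0,1]]])

```text
clock: 17.45
ee_pos: [0.4788, 0.015, 0.1218]
tcp_rot: [0.0, 0.707, 0.707, 0.0]
force: [-3.2, 0.3, 6.6]
opening: 0.266
```

jog_arm(targets=[[[0,0,0,0,0,0,0.6],[0,0,0,0,0,0,0.4],[0,0,0,0,0,0,0.2],[0,0,0,0,0,0,0],[0,0,0,0,0,0,0],[0,0,-0.05,0,0,0,0],[0,0,-0.2,0,0,0,0],[0,0,-0.4,0,0,0,0]]])

```text
clock: 18.25
ee_pos: [0.4768, 0.0152, 0.2003]
tcp_rot: [-0.002, 0.707, 0.707, -0.001]
force: [0.8, 0.1, -0.4]
opening: 0.997
```

Run:
```python
from h import *
s=sense(); print(s['ee_pos'],s['force'],s['opening'])
snap('side','s7');snap('scene','c7')
cv2.imwrite('pics/s7c.png',np.hstack([cv2.resize(cv2.imread('pics/s7.png')[130:330,220:390],None,fx=2.3,fy=2.3),cv2.resize(cv2.imread('pics/c7.png')[130:330,230:410],None,fx=2.3,fy=2.3)]))
```

```text
[0.47676471 0.01516667 0.20026856] [ 0.78100253  0.09986051 -0.41683383] 0.9971740538682362
```

View pics/s7c.png

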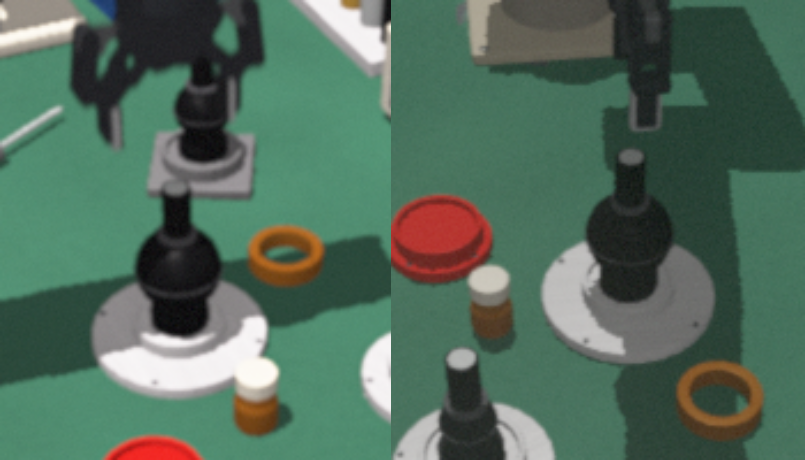

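Large stands flat in the wide stand (side crop ~178,330). On to the small probe.

jog_arm(targets=[[[-0.05,0.05,-0.05,0,0,0,0],[-0.15,0.18,-0.05,0,0,0,0],[-0.3,0.35,-0.05,0,0,0,0],[-0.45,0.52,-0.05,0,0,0,0],[-0.6,0.7,-0.05,0,0,0,0],[-0.69,0.82,0,0,0,0,0],[-0.7,0.845,0,0,0,0,0],[-0.7,0.845,0,0,0,0,0]]])

```text
clock: 19.15
ee_pos: [0.6478, -0.1254, 0.2]
tcp_rot: [-0.001, 0.707, 0.707, -0.0]
force: [-0.5, 0.2, 0.3]
opening: 1.004
```

Run:
```python
from h import *
snap('wrist','w8');s=sense();print(s['ee_pos'],s['tcp_rot'])
for p in [(.648,-.126,.128),(.648,-.1258,.012)]: print(proj('w8',p))
```

```text
[ 0.64708651 -0.12470556  0.20043792] [-7.05606744e-04  7.07110419e-01  7.07102745e-01 -2.58041098e-04]
[320.0553946  256.28486335]
[319.80277532 215.9504897 ]
```

View pics/w8.png

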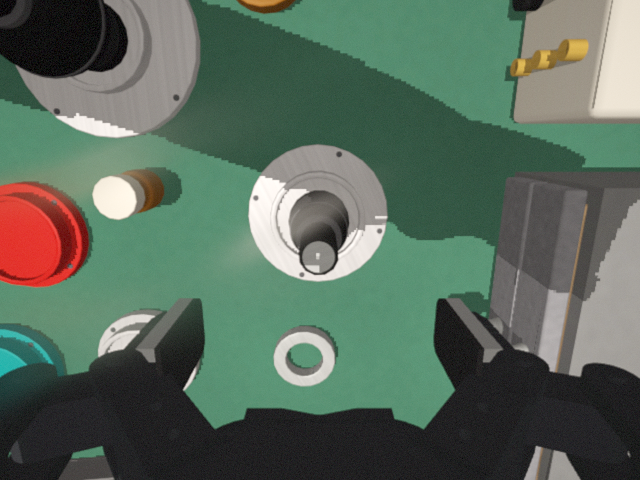

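jog_arm(targets=[[[-0.005,0,0.1,0,0,0,0],[-0.005,0,0.22,0,0,0,0],[-0.005,0,0.34,0,0,0,0],[-0.005,0,0.44,0,0,0,0],[-0.005,0,0.51,0,0,0,0],[-0.005,0,0.54,0,0,0,0],[-0.005,0,0.54,0,0,0,0],[-0.005,0,0.54,0,0,0,0]]])

```text
clock: 20.0
ee_pos: [0.6482, -0.126, 0.0939]
tcp_rot: [0.001, 0.707, 0.707, 0.0]
force: [-0.0, 0.1, 0.2]
opening: 1.0
```

jog_arm(targets=[[[0,0,0,0,0,0,0.4],[0,0,0,0,0,0,0.6],[0,0,0,0,0,0,0.8],[0,0,0,0,0,0,1],[0,0,0,0,0,0,1],[0,0,0,0,0,0,1],[0,0,0,0,0,0,1],[0,0,0,0,0,0,1]]])

```text
clock: 20.8
ee_pos: [0.6477, -0.1261, 0.0931]
tcp_rot: [0.0, 0.707, 0.707, 0.0]
force: [-1.4, -0.6, 3.7]
opening: 0.262
```

jog_arm(targets=[[[0,0,-0.03,0,0,0,1],[0,0,-0.1,0,0,0,1],[0,0,-0.2,0,0,0,1],[0,0,-0.32,0,0,0,1],[0,0,-0.44,0,0,0,1],[0,0,-0.54,0,0,0,1],[0,0,-0.59,0,0,0,1],[0,0,-0.6,0,0,0,1]]])

```text
clock: 21.6
ee_pos: [0.6485, -0.1262, 0.2146]
tcp_rot: [0.001, 0.707, 0.707, 0.001]
force: [-0.4, -0.1, -3.1]
opening: 0.265
```

Run:
```python
from h import *
s=sense(); print(s['ee_pos'],s['force'],s['opening'])
snap('side','s9');snap('scene','c9')
cv2.imwrite('pics/s9c.png',np.hstack([cv2.resize(cv2.imread('pics/s9.png')[150:340,330:500],None,fx=2.3,fy=2.3),cv2.resize(cv2.imread('pics/c9.png')[160:350+20,170:350],None,fx=2.3,fy=2.08)[:437]]))
```

```text
[ 0.64854122 -0.12623343  0.21463756] [-0.36415065 -0.13554376 -3.12964552] 0.26483991765135984
```

View pics/s9c.png

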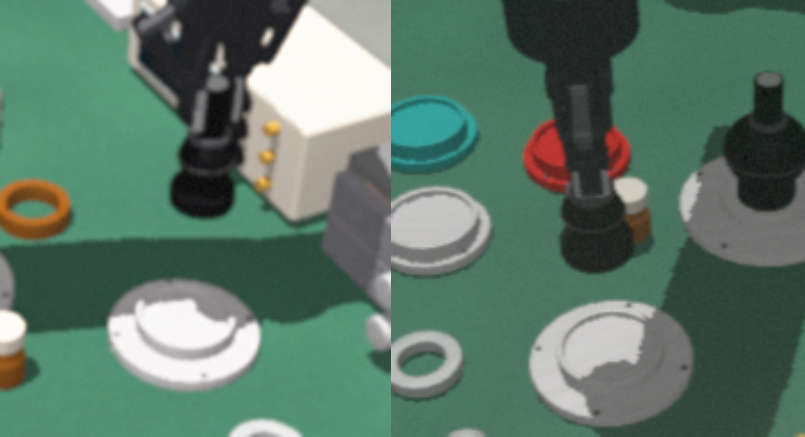

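Small probe is held upright. Carry it to the narrow stand.

jog_arm(targets=[[[-0.02,-0.025,0,0,0,0,1],[-0.07,-0.085,0,0,0,0,1],[-0.15,-0.18,0,0,0,0,1],[-0.25,-0.3,0,0,0,0,1],[-0.35,-0.415,0,0,0,0,1],[-0.45,-0.53,0,0,0,0,1],[-0.55,-0.645,0,0,0,0,1],[-0.63,-0.74,0,0,0,0,1]]])

```text
clock: 22.5
ee_pos: [0.4965, -0.253, 0.2118]
tcp_rot: [-0.001, 0.708, 0.707, -0.001]
force: [0.7, 0.1, -4.3]
opening: 0.267
```

jog_arm(targets=[[[-0.055,-0.065,0,0,0,0,1],[-0.075,-0.09,0,0,0,0,1],[-0.08,-0.095,0,0,0,0,1],[-0.08,-0.095,0.04,0,0,0,1],[-0.08,-0.095,0.12,0,0,0,1],[-0.08,-0.095,0.22,0,0,0,1],[-0.08,-0.095,0.3,0,0,0,1],[-0.08,-0.095,0.34,0,0,0,1]]])

```text
clock: 23.3
ee_pos: [0.4802, -0.2664, 0.1423]
tcp_rot: [-0.002, 0.707, 0.708, -0.0]
force: [-0.9, 1.2, -2.4]
opening: 0.266
```

Run:
```python
from h import *
s=sense(); print(s['ee_pos'],s['force'],s['opening'])
snap('side','s10');snap('scene','c10')
cv2.imwrite('pics/s10c.png',np.hstack([cv2.resize(cv2.imread('pics/s10.png')[230:420,290:460],None,fx=2.3,fy=2.3),cv2.resize(cv2.imread('pics/c10.png')[130:320,100:270],None,fx=2.3,fy=2.3)]))
```

```text
[ 0.48022422 -0.26640172  0.14234029] [-0.92896149  1.201497   -2.44656612] 0.26636336674596645
```

View pics/s10c.png

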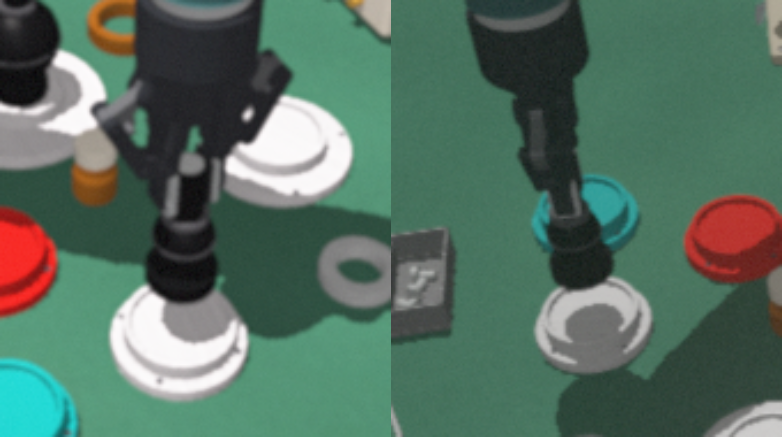

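jog_arm(targets=[[[0,0,0.04,0,0,0,1],[0,0,0.1,0,0,0,1],[0,0,0.16,0,0,0,1],[0,0,0.21,0,0,0,1],[0,0,0.235,0,0,0,1],[0,0,0.24,0,0,0,1],[0,0,0.243,0,0,0,1],[0,0,0.246,0,0,0,1]]])

```text
clock: 24.2
ee_pos: [0.481, -0.2684, 0.096]
tcp_rot: [0.001, 0.707, 0.707, 0.0]
force: [-0.6, -0.4, -1.8]
opening: 0.268
```

jog_arm(targets=[[[0,0,0.002,0,0,0,1],[0,0,0.004,0,0,0,1],[0,0,0.006,0,0,0,1],[0,0,0.008,0,0,0,1],[0,0,0.01,0,0,0,1],[0,0,0.012,0,0,0,1],[0,0,0.013,0,0,0,1],[0,0,0.013,0,0,0,1]]])

```text
clock: 25.0
ee_pos: [0.4806, -0.268, 0.0931]
tcp_rot: [0.0, 0.707, 0.707, -0.0]
force: [-0.8, -0.0, -0.9]
opening: 0.264
```

jog_arm(targets=[[[0,0,0.001,0,0,0,1],[0,0,0.002,0,0,0,1],[0,0,0.003,0,0,0,1],[0,0,0.004,0,0,0,1],[0,0,0.004,0,0,0,1],[0,0,0.004,0,0,0,1],[0,0,0.004,0,0,0,1],[0,0,0.004,0,0,0,1]]])

```text
clock: 25.8
ee_pos: [0.4807, -0.2681, 0.0931]
tcp_rot: [0.0, 0.707, 0.707, -0.0]
force: [-2.5, 1.7, 5.8]
opening: 0.265
```

jog_arm(targets=[[[0,0,0,0,0,0,0.6],[0,0,0,0,0,0,0.4],[0,0,0,0,0,0,0.2],[0,0,0,0,0,0,0],[0,0,0,0,0,0,0],[0,0,-0.05,0,0,0,0],[0,0,-0.2,0,0,0,0],[0,0,-0.4,0,0,0,0]]])

```text
clock: 26.6
ee_pos: [0.479, -0.2669, 0.1715]
tcp_rot: [-0.002, 0.707, 0.707, -0.0]
force: [-0.1, -0.7, 0.9]
opening: 0.997
```

jog_arm(targets=[[[0,0,-0.1,0,0,0,0],[0,0,-0.2,0,0,0,0],[0,0,-0.28,0,0,0,0],[0,0,-0.32,0,0,0,0],[0,0,-0.33,0,0,0,0],[0,0,-0.33,0,0,0,0],[0,0,-0.33,0,0,0,0],[0,0,-0.33,0,0,0,0]]])

```text
clock: 27.4
ee_pos: [0.48, -0.2676, 0.237]
tcp_rot: [-0.001, 0.707, 0.707, -0.0]
force: [0.5, -0.5, 0.1]
opening: 0.999
```

Run:
```python
from h import *
s=sense(); print(s['ee_pos'],s['force'],s['opening'])
snap('side','s11');snap('scene','c11')
cv2.imwrite('pics/s11c.png',np.hstack([cv2.resize(cv2.imread('pics/s11.png')[230:420,290:460],None,fx=2.3,fy=2.3),cv2.resize(cv2.imread('pics/c11.png')[130:320,100:270],None,fx=2.3,fy=2.3)]))
```

```text
[ 0.4800021  -0.26759888  0.23696392] [ 0.53922166 -0.48182149  0.06180988] 0.9991755099276535
```

View pics/s11c.png

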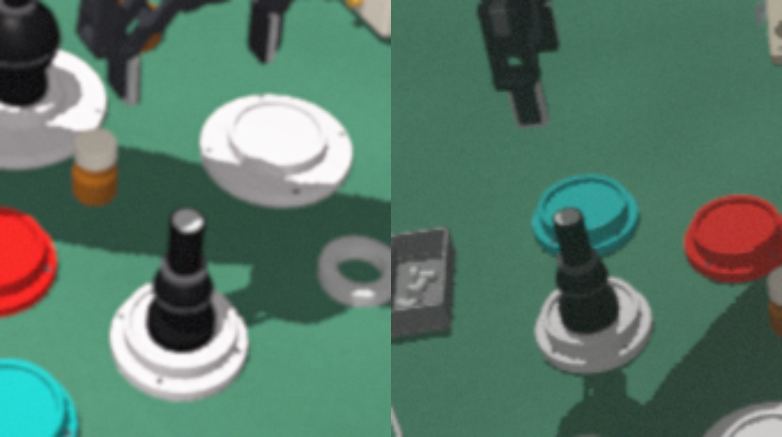

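Small stands flat in the narrow stand. Back for the medium probe in the spare stand.

jog_arm(targets=[[[0.06,0.02,0,0,0,0,0],[0.2,0.06,0,0,0,0,0],[0.4,0.1,0,0,0,0,0],[0.6,0.15,0,0,0,0,0],[0.8,0.2,0,0,0,0,0],[0.95,0.23,0,0,0,0,0],[0.98,0.23,0,0,0,0,0],[0.98,0.23,0,0,0,0,0]]])

```text
clock: 28.3
ee_pos: [0.5264, -0.0705, 0.238]
tcp_rot: [-0.0, 0.706, 0.708, -0.0]
force: [-0.3, -0.9, -1.4]
opening: 0.998
```

jog_arm(targets=[[[0.06,0.02,0,0,0,0,0],[0.2,0.06,0,0,0,0,0],[0.4,0.1,0,0,0,0,0],[0.6,0.15,0,0,0,0,0],[0.8,0.2,0,0,0,0,0],[0.95,0.23,0,0,0,0,0],[0.98,0.23,0,0,0,0,0],[0.98,0.23,0,0,0,0,0]]])

```text
clock: 29.1
ee_pos: [0.5727, 0.1243, 0.2378]
tcp_rot: [-0.0, 0.707, 0.707, -0.0]
force: [-0.5, -0.5, -1.0]
opening: 1.003
```

jog_arm(targets=[[[0.06,0.02,0,0,0,0,0],[0.2,0.06,0,0,0,0,0],[0.35,0.1,0,0,0,0,0],[0.5,0.125,0,0,0,0,0],[0.55,0.135,0,0,0,0,0],[0.57,0.135,0,0,0,0,0],[0.57,0.135,0,0,0,0,0],[0.57,0.135,0,0,0,0,0]]])

```text
clock: 29.9
ee_pos: [0.5995, 0.2368, 0.2381]
tcp_rot: [0.0, 0.708, 0.707, -0.0]
force: [0.0, 0.8, 0.3]
opening: 1.001
```

Run:
```python
from h import *
s=sense(); print(s['ee_pos'])
snap('wrist','w12'); print(proj('w12',(.6,.238,.142)))
snap('scene','c12')
```

```text
[0.59945944 0.23677465 0.23811489]
[320.31612768 242.13232666]
```

View pics/w12.png

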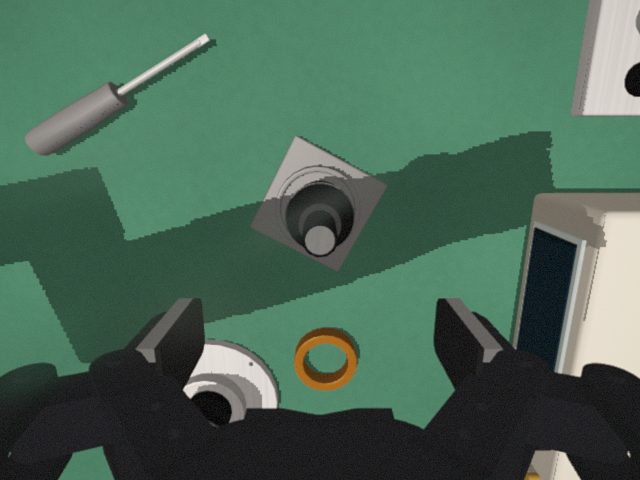

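jog_arm(targets=[[[0,0,0.12,0,0,0,0],[0,0,0.28,0,0,0,0],[0,0,0.42,0,0,0,0],[0,0,0.55,0,0,0,0],[0,0,0.63,0,0,0,0],[0,0,0.66,0,0,0,0],[0,0,0.66,0,0,0,0],[0,0,0.66,0,0,0,0]]])

```text
clock: 30.8
ee_pos: [0.6004, 0.2379, 0.1073]
tcp_rot: [0.0, 0.707, 0.707, 0.001]
force: [-0.5, 0.8, 1.0]
opening: 0.997
```

jog_arm(targets=[[[0,0,0,0,0,0,0.4],[0,0,0,0,0,0,0.6],[0,0,0,0,0,0,0.8],[0,0,0,0,0,0,1],[0,0,0,0,0,0,1],[0,0,0,0,0,0,1],[0,0,0,0,0,0,1],[0,0,0,0,0,0,1]]])

```text
clock: 31.6
ee_pos: [0.6001, 0.2382, 0.1067]
tcp_rot: [0.0, 0.707, 0.707, 0.001]
force: [0.1, 0.8, 3.4]
opening: 0.268
```

jog_arm(targets=[[[0,0,-0.03,0,0,0,1],[0,0,-0.1,0,0,0,1],[0,0,-0.2,0,0,0,1],[0,0,-0.32,0,0,0,1],[0,0,-0.44,0,0,0,1],[0,0,-0.54,0,0,0,1],[0,0,-0.59,0,0,0,1],[0,0,-0.6,0,0,0,1]]])

```text
clock: 32.4
ee_pos: [0.6003, 0.2382, 0.2279]
tcp_rot: [0.001, 0.707, 0.707, 0.001]
force: [0.9, 0.2, -2.3]
opening: 0.261
```

Run:
```python
from h import *
from scipy.optimize import least_squares
print(sense()['force'])
cv2.imwrite('pics/c12c.png',np.hstack([cv2.resize(cv2.imread('pics/s11.png')[260:330,365:455],None,fx=4.2,fy=4.2),cv2.resize(cv2.imread('pics/c12.png')[290:360,220:310],None,fx=4.2,fy=4.2)]))
P=np.array([onplane('w8',*p,.012)[:2] for p in [(249,212),(258,178),(285,152),(320,145),(355,155),(380,182),(387,213),(375,248)]])
o=least_squares(lambda q:np.hypot(*(P-q[:2]).T)-.061,P.mean(0));print(o.x,o.fun)
```

```text
[ 0.92478055  0.16446099 -2.28382455]
[ 0.64595812 -0.1256645 ] [-9.78701369e-04 -4.42692486e-04  3.28009381e-05 -6.30252597e-04
 -2.08352713e-06  2.06786116e-04 -8.58651067e-05 -1.61828916e-03]
```

View pics/c12c.png

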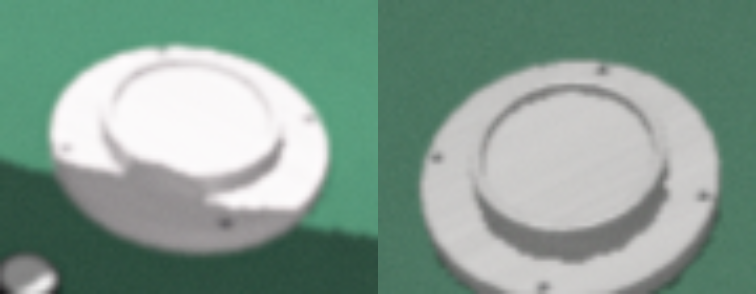

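jog_arm(targets=[[[-0.03,0.005,0,0,0,0,1],[-0.12,0.02,0,0,0,0,1],[-0.26,0.035,0,0,0,0,1],[-0.42,0.055,0,0,0,0,1],[-0.58,0.075,0,0,0,0,1],[-0.74,0.095,0,0,0,0,1],[-0.86,0.11,0,0,0,0,1],[-0.92,0.12,0,0,0,0,1]]])

```text
clock: 33.2
ee_pos: [0.6228, 0.0505, 0.2246]
tcp_rot: [-0.001, 0.708, 0.706, -0.001]
force: [0.1, 0.7, -3.4]
opening: 0.262
```

jog_arm(targets=[[[-0.06,0.01,0,0,0,0,1],[-0.16,0.025,0,0,0,0,1],[-0.3,0.04,0,0,0,0,1],[-0.46,0.06,0,0,0,0,1],[-0.62,0.08,0,0,0,0,1],[-0.77,0.1,0,0,0,0,1],[-0.87,0.115,0,0,0,0,1],[-0.9,0.118,0,0,0,0,1]]])

```text
clock: 34.0
ee_pos: [0.6474, -0.1278, 0.2256]
tcp_rot: [-0.0, 0.708, 0.707, -0.0]
force: [-0.6, 0.3, -2.0]
opening: 0.264
```

jog_arm(targets=[[[0,0,0.06,0,0,0,1],[0,0,0.14,0,0,0,1],[0,0,0.24,0,0,0,1],[0,0,0.32,0,0,0,1],[0,0,0.38,0,0,0,1],[0,0,0.4,0,0,0,1],[0,0,0.4,0,0,0,1],[0,0,0.4,0,0,0,1]]])

```text
clock: 34.8
ee_pos: [0.6478, -0.1258, 0.1469]
tcp_rot: [0.001, 0.707, 0.707, 0.0]
force: [0.4, -0.1, -3.2]
opening: 0.263
```

Run:
```python
from h import *
s=sense(); print(s['ee_pos'],s['force'],s['opening'])
snap('side','s13');snap('scene','c13')
cv2.imwrite('pics/s13c.png',np.hstack([cv2.resize(cv2.imread('pics/s13.png')[150:340,330:500],None,fx=2.3,fy=2.3),cv2.resize(cv2.imread('pics/c13.png')[190:380,180:350],None,fx=2.3,fy=2.3)]))
```

```text
[ 0.64780707 -0.12578702  0.1469011 ] [ 0.4420737  -0.14670782 -3.15157297] 0.26272065077114526
```

View pics/s13c.png

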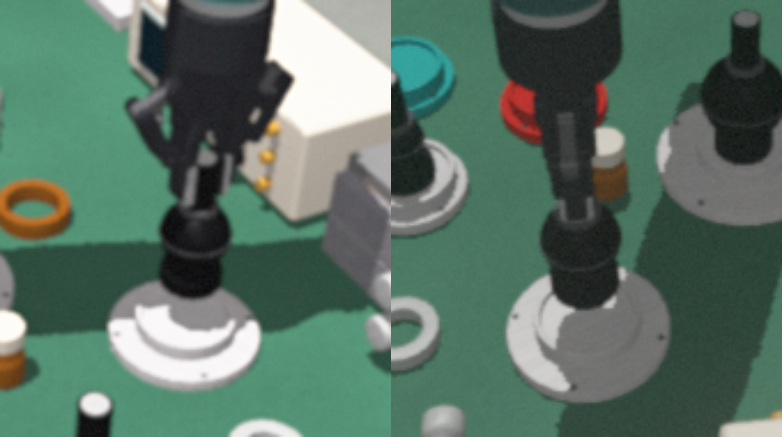

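Probe hangs upright right over the middle stand's recess. Lower (contact expected at TCP z ≈ 0.1065).

jog_arm(targets=[[[0,0,0.04,0,0,0,1],[0,0,0.09,0,0,0,1],[0,0,0.14,0,0,0,1],[0,0,0.17,0,0,0,1],[0,0,0.18,0,0,0,1],[0,0,0.184,0,0,0,1],[0,0,0.187,0,0,0,1],[0,0,0.19,0,0,0,1]]])

```text
clock: 35.7
ee_pos: [0.6476, -0.1261, 0.1086]
tcp_rot: [0.0, 0.707, 0.707, 0.0]
force: [-0.6, 0.2, -2.8]
opening: 0.26
```

jog_arm(targets=[[[0,0,0.002,0,0,0,1],[0,0,0.004,0,0,0,1],[0,0,0.006,0,0,0,1],[0,0,0.008,0,0,0,1],[0,0,0.01,0,0,0,1],[0,0,0.01,0,0,0,1],[0,0,0.01,0,0,0,1],[0,0,0.01,0,0,0,1]]])

```text
clock: 36.5
ee_pos: [0.6473, -0.1261, 0.1066]
tcp_rot: [0.0, 0.707, 0.707, 0.0]
force: [-0.8, 0.1, 2.0]
opening: 0.264
```

jog_arm(targets=[[[0,0,0,0,0,0,0.6],[0,0,0,0,0,0,0.4],[0,0,0,0,0,0,0.2],[0,0,0,0,0,0,0],[0,0,0,0,0,0,0],[0,0,-0.05,0,0,0,0],[0,0,-0.2,0,0,0,0],[0,0,-0.4,0,0,0,0]]])

```text
clock: 37.3
ee_pos: [0.6454, -0.1255, 0.1851]
tcp_rot: [-0.002, 0.707, 0.707, -0.001]
force: [0.2, -0.2, 0.5]
opening: 1.001
```

jog_arm(targets=[[[0.1,0,-0.1,0,0,0,0],[0.25,0,-0.25,0,0,0,0],[0.4,0,-0.35,0,0,0,0],[0.6,0,-0.35,0,0,0,0],[0.8,0,-0.35,0,0,0,0],[0.95,0,-0.35,0,0,0,0],[1,0,-0.35,0,0,0,0],[1,0,-0.35,0,0,0,0]]])

```text
clock: 38.1
ee_pos: [0.6472, 0.0752, 0.2567]
tcp_rot: [0.0, 0.706, 0.708, 0.0]
force: [0.4, -0.7, 0.5]
opening: 1.002
```

jog_arm(targets=[[[0.1,0,0,0,0,0,0],[0.25,0,0,0,0,0,0],[0.4,0,0,0,0,0,0],[0.55,0,0,0,0,0,0],[0.6,0,0,0,0,0,0],[0.6,0,0,0,0,0,0],[0.6,0,0,0,0,0,0],[0.6,0,0,0,0,0,0]]])

```text
clock: 38.9
ee_pos: [0.6474, 0.1923, 0.2562]
tcp_rot: [0.0, 0.708, 0.706, -0.0]
force: [0.1, -0.7, 0.1]
opening: 1.001
```

Run:
```python
from h import *
snap('side','s14');snap('scene','c14'); s=sense(); print(s['clock'],s['ee_pos'],s['force'])
```

```text
39.0 [0.64735998 0.19260326 0.2561572 ] [-0.60903539  0.46455242 -0.76824479]
```

View pics/s14.png

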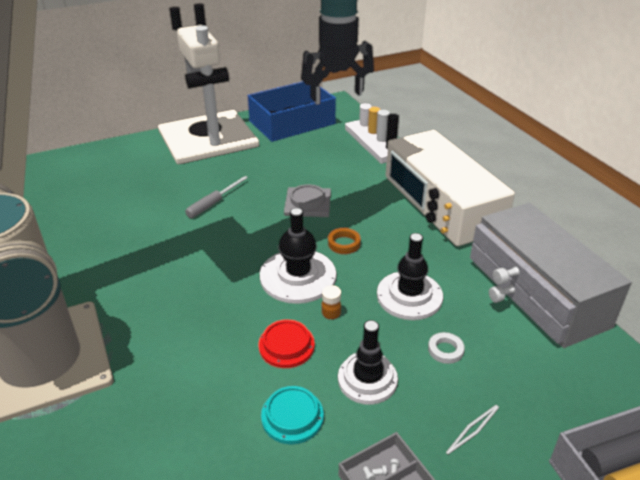

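View pics/c14.png

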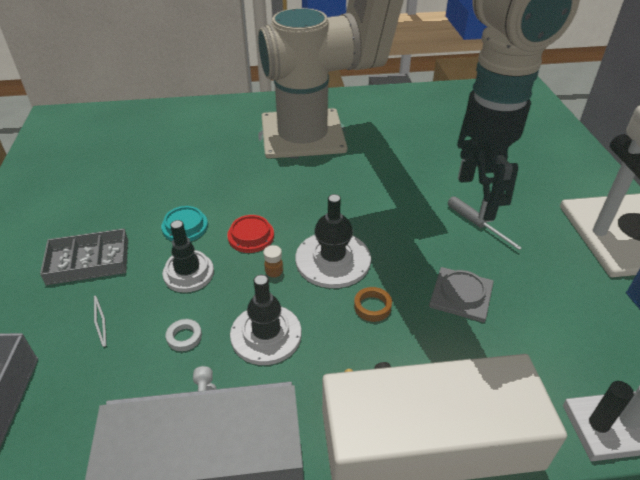

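All three probes look seated, and the jar, tape and gauge sit at the same pixels as before. Final numeric check, then hand in.

Run:
```python
from h import *
a=cv2.imread('pics/scene0.png',0).astype(float);b=cv2.imread('pics/c14.png',0).astype(float)
for n,(x,y) in dict(jar=(273,262),gauge=(183,335),tape=(373,304)).items():
    A=a[y-24:y+24,x-24:x+24];B=b[y-24:y+24,x-24:x+24]
    gx=cv2.Sobel(A,-1,1,0),cv2.Sobel(A,-1,0,1); gy=cv2.Sobel(B,-1,1,0),cv2.Sobel(B,-1,0,1)
    print(n,[round(v,2) for v in cv2.phaseCorrelate(np.hypot(*gx),np.hypot(*gy))[0]])
for n,p in dict(large=(.479,.015,.158),small=(.4807,-.268,.128),medium=(.6475,-.126,.142)).items(): print(n,proj('c14',p).round(1),proj('s14',p).round(1))
def cr(f,x,y): return cv2.resize(cv2.imread(f'pics/{f}.png')[y:y+95,x:x+65],None,fx=4,fy=4)
cv2.imwrite('pics/fin.png',np.hstack([cr('s14',265,205),cr('s14',380,228),cr('s14',338,315)]))
```

```text
jar [-0.23, 0.11]
gauge [0.0, 0.04]
tape [0.2, -0.48]
large [334.5 197.6] [295.6 210.5]
small [176.8 223.8] [370.3 324.5]
medium [260.1 279.3] [415.9 236.6]
```

View pics/fin.png

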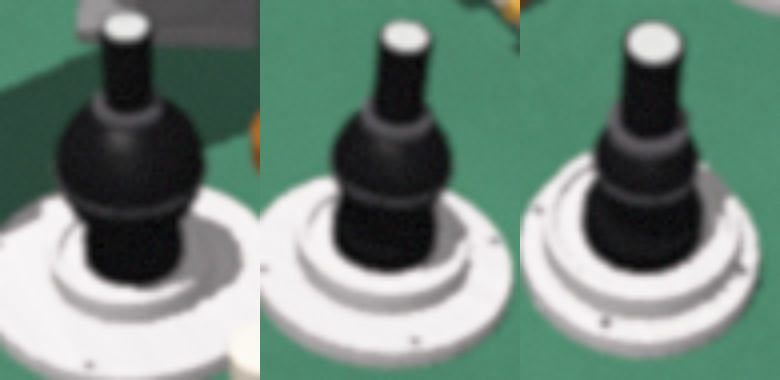

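```bash
python3 -c "
from cell import sign_off; print(sign_off())"
```

```text
the job is handed in; nothing more can be done
None
```

The three probes are now in their own stands: large in the wide stand, medium in the middle one, small in the narrow one. I handed the job in at about 39 s, well under the 112 s limit. I parked the medium probe in the spare stand, moved the large and then the small, and placed the medium last. The spare stand is empty again.

- **Seating:** in the last scene and side pictures all three stand upright inside their rims. In the side view the stem tops are within about 2 px of where seated probes should appear.
- **Forces:** at each set-down the wrist read at most about 7 N. No reading between moves came near the limits; forces inside a move are not reported.
- **Bystanders:** the jar, tape roll and ring gauge moved by no more than about 0.5 px between the first and last scene pictures. I take that as measurement noise.
- **Disagreements:** the cameras differed by up to about 5 mm on positions. My first estimate of the narrow stand was about 5 mm off; I measured it again, partly with the stand empty, before placing there.
- **Not rechecked:** I did not check the finished scene with the wrist camera.

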